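# Prise the tight lid off the kitchen canister and hold it up level

## Robot

A 6-joint arm with a two-finger parallel gripper is mounted at the origin on the work surface. World frame = base frame: x ahead of the robot, y to its left, z up, the work surface at z = 0. Lengths are in mm, angles in rad, forces in N, time in s.
With the tool pointing down it reaches from about 400 to 925 mm from the base axis. Payload 12.5 kg.
Tool frame: the origin (TCP) lies on the mounting face of the last link; the fingertips stand 190 mm ahead of it and the grasp point (between the pads) lies 171 mm ahead of it; z points along the fingers, y is the line along which they close (so a half turn about z gives the same grasp; the last joint's range is limited). The gripper opens to 95 mm and grips with 3 to 60 N. Pads are 20 mm wide; open, the fingers measure 119 mm over their backs; the gripper's body (75 mm by 180 mm) begins 59 mm behind the grasp point.
Start: joints at [-1.381, 0.491, 1.559, -0, 1.092, -0.106], TCP at [182.21, -597.85, 404.761] pointing down, gripper open.
Joint ranges: [-3.1, 3.1], [-0.84, 2.19], [0.05, 2.79], [-1.13, 4.28], [0.06, 2.93], [-2.69, 2.69]. Speed limits (rad/s): [2.22, 2.22, 2.79, 3.14, 3.14, 3.14].

## Interface

Orientations are given as [roll, pitch, yaw] about the fixed x, y, z axes, in that order (R = Rz(yaw) Ry(pitch) Rx(roll)).
In Python, from cell import env gives the robot as it stands.
- The arm moves only by the tool carry_out, never from a script. Its argument "series" is a list of rows, each a list of 5 numbers: the shift along the tool's x, y, z in m, then the turn about the tool's z in degrees, then the opening, from 0 (shut) to 1 (fully open). A call has 1 to 20 rows; each row is the pose to reach, as a shift and turn from the pose commanded when the call began, along the tool's axes at that moment; what a row does not reach only later rows make up. A row lasts 1/8 s, in which the tool goes at most 62.5 mm and 10.7 degrees, less where a joint would pass 70% of its speed; a pose out of reach is approached as far as the arm can. A call with a gripper value outside its range is refused whole. The fingers move at their own pace and stop on an object; the grip force is fixed at half the most. Time passes only in rows, so rows that repeat a pose let the fingers close. It gives the time, the measured TCP pose, the force, the opening and the grip force at its end, in the units of the state.
- env.state(): the state, without advancing time (a new reading comes with each control period).
- env.read_camera(name): name is "scene" or "top" or "wrist"; returns (picture, depth): 420x560x3 uint8, red, green, blue; 420x560 float32, mm along the optical axis (not along the pixel's ray), 0 where there is no reading.
- env.get_calibration(name): a dict with "intrinsics" (3x3 intrinsics, pixels), "D" ([k1, k2, p1, p2, k3] as OpenCV has them; the pictures are not rectified), "cam_to_world" (4x4, takes a point from camera to world coordinates); the wrist camera has in their place "T_tool_cam" (4x4, takes a point from camera to tool coordinates, whose origin is the TCP and whose axes are the flange's). Camera axes: x right, y up, looking along -z (the intrinsics and any distortion apply to the point x, -y, -z); pixel columns grow to the right and rows downward; lengths in mm; the calibration is good to about 2 mm. A picture is of the moment at which its call begins: read the wrist's pose just before it. get_calibration takes no time and is no camera call.
- env.job_done(): hands the job in; it is judged then, once.
The state is a dict: "t": time; "joints": joint angles; "qvel": joint speeds; "tau": joint torques, N m; "eef_pos": TCP position; "tcp_rot": TCP orientation; "ft_force": force on the tool from outside, world axes, zero at the start; "moment": the same for the moment, N m; "opening": opening from 0.0 (shut) to 1.0 (fully open); "grip_force": force on a finger pad.
Only numpy, scipy, OpenCV 4.12 (cv2) and the standard library are available. Lean on these libraries where they do the work, as an engineer would, in place of code of your own. Each camera call takes 0.05 s, during which the arm holds its last target. There are 200 camera calls.

## Task

The wooden lid of the white canister is stuck tight: prise it loose with the lid lifter, its flat steel foot under the lid's overhanging edge, without touching the lid with the hand while it is still fully down. Then put the lifter back down on the counter, take the lid by its brass knob, lift it straight up about 10 cm clear of the canister, keeping it level, and finish while holding it there, still and level above the canister; leave the other things on the island where they are.

Things in the scene. Friction and masses are not known exactly. Their poses are not given: they have to be found in the camera images.
- canister: White ceramic storage canister with dark contents, a straight upright cylinder 96 mm across and 115 mm tall, fixed to the counter. Origin at the centre of its underside, z up. Inside its mouth four sprung steel balls grip the lid.
- mouth (a point): Centre of the canister's mouth, level with its rim, 115 mm above the counter. Pressing up under the lid's edge with some 4 to 8 N makes the lid spring past the balls; raise that edge 10 to 15 mm. Lowered again, the lid rests loosely on the balls, the prised side about 10 mm high; the far side may still be down (a slope of up to 0.15 rad).
- lid: Press-in lid, 150 to 220 g: mid-brown wooden disc 120 mm across, 9 mm thick, overhanging the canister's wall by 12 mm all round (any side may be prised), with a white and black plug, at most 83 mm across, reaching 12 mm down into the mouth. Origin at the centre of the disc's underside, which lies on the canister's rim when fully down; z up through the knob.
- lid_knob (a point): Point to grip on the lid's upright brass knob (a plain cylinder 24 mm in diameter, standing from 9 to 45 mm above the lid's origin, on the lid's axis); this point is 30 mm above the lid's origin. Flat finger pads square the knob up in the plane they close in: closing along the slope of an askew lid levels it. A few newtons free the rest of the plug.
- lifter: Lid lifter, 140 g: flat steel foot 4 mm thick, 34 mm wide (y), from 25 mm behind (-x) to 55 mm ahead (+x) of the origin; upright dark wooden handle 24 (x) by 28 mm (y), 4 to 86 mm above the origin, a brass disc on top (88 mm in all). Stands on the counter. Origin on the foot's underside below the handle's middle; x points to the prising end, z up.
- lifter_tip (a point): Middle of the foot's prising end, at half its thickness: 55 mm ahead (+x) of the lifter's origin and 2 mm above its underside. Pinching the handle front to back (fingers closing along its x) with some 50 N resists the prising moment best.
- mill_copper: Bystander: copper pepper mill, 54 mm across, 165 mm tall, on the wooden board. Origin at the centre of its underside.
- mill_wood: Bystander: dark wooden mill of the same shape, on the wooden board. Origin at the centre of its underside.
- bowl: Bystander: white bowl of fruit, 190 mm across, 55 mm tall (fruit to about 75 mm), on the round cork mat. Origin at the centre of its underside.
- tumbler_a: Bystander: light wooden tumbler, 64 mm across, 85 mm tall, on the counter. Origin at the centre of its underside.
- tumbler_b: Bystander: a second tumbler like it. Origin at the centre of its underside.
Not all that is in view belongs to the job. There is more than one size of the lid; the one meant has the size given above.

How it is judged (in metres and radians):
On the way, in this order (a step that is already met when the one before it is completed fails the run):
1. the lid has been prised up past the balls with the lifter's tip under its edge, the hand not touching the lid (z of lid in the frame of canister above 0.1185 m and horizontal distance between lifter_tip and lid below 0.062 m and z of lifter_tip in the frame of canister above 0.095 m and contact force between the fingers and lid below 0.3 N), for 0.05 s.
2. the lifter is back down on the counter and let go (height (world z) of lifter below 0.06 m and contact force between the fingers and lifter below 0.1 N and contact force between lifter and lid below 0.1 N and linear speed of lifter below 0.05 m/s), for 0.2 s.
3. the lid is lifted clear of the canister in the fingers (z of lid in the frame of canister above 0.17 m and contact force between the fingers and lid above 1 N), for 0.2 s.
At the end, for the whole second after the job is handed in: The fingers hold the lid 70 to 160 mm above the canister's rim, within 40 mm of over its middle, within 0.1 rad (6 degrees) of level and still, with nothing else touching it, while the lifter lies or stands on the counter, let go (z of lid in the frame of canister between 0.185 and 0.275 m and horizontal distance between lid and mouth below 0.04 m and angle between lid's own z axis and vertical below 0.1 rad and linear speed of each of lid, lifter below 0.03 m/s and angular speed of lid below 0.2 rad/s and contact force between the fingers and lid above 1 N and contact force between lid and canister below 0.05 N and contact force between lid and lifter below 0.05 N and height (world z) of lifter below 0.06 m and contact force between the arm and lifter below 0.1 N); the arm keeps its last pose, push and grip.
It fails at once if the hand pushes or pulls the lid while it is still fully down (contact force between the fingers and lid above 1.5 N and z of lid in the frame of canister below 0.1165 m and horizontal distance between lid and mouth below 0.02 m).
It fails at once if the lid is tipped by more than 0.35 rad (angle between lid's own z axis and vertical above 0.35 rad).
It fails at once if a bystander is shoved more than 30 mm or knocked over (distance of any of mill_copper, mill_wood, bowl, tumbler_a, tumbler_b from where it was at the start of the episode above 0.03 m).
It also fails if it takes over 67 s, if anything falls off the work surface, if the arm or the gripper's body presses on something with over 40 N, if the wrist force passes 120 N, or if a joint passes its speed limit or range.

## Working session

There is one attempt and no reset: what is moved stays moved. The work goes in short steps, Python scripts to look and compute and a tool call to move; the robot and the scene stay as the last step left them, time stands still between calls to the robot, and variables do not carry over. Pictures are saved under pics/ and viewed, at most 10 in all, crops included, and the job is handed in when it is done.

Besides the shell and the picture viewer there is one more tool, called after "Call:" by a JSON object that holds its "op" and its "data". carry_out: Moves the arm, as the interface text tells. Its arguments: {"type":"object","properties":{"series":{"type":"array","items":{"type":"array","items":{"type":"number"}}}},"required":["series"]}

```bash
mkdir -p pics; ls; cat > h.py <<'E'
import numpy as np,cv2
from cell import env
def grab(n):
    s=env.state(); p,d=env.read_camera(n); c=env.get_calibration(n)
    np.savez(f'{n}.npz',p=p,d=d); return s,p,d,c
def world(n,d,c,s=None):
    h,w=d.shape; u,v=np.meshgrid(np.arange(w),np.arange(h))
    q=cv2.undistortPoints(np.stack([u,v],-1).reshape(-1,1,2).astype(np.float64),np.array(c['intrinsics']),np.array(c['D'])).reshape(h,w,2)
    P=np.stack([q[...,0]*d,-q[...,1]*d,-d,np.ones_like(d)],-1)
    if 'cam_to_world' in c: T=np.array(c['cam_to_world'])
    else:
        from scipy.spatial.transform import Rotation as R
        W=np.eye(4);W[:3,:3]=R.from_euler('xyz',s['tcp_rot']).as_matrix();W[:3,3]=s['eef_pos']; T=W@np.array(c['T_tool_cam'])
    X=(P@T.T)[...,:3]; X[d<=0]=np.nan; return X
E
python3 - <<'E'
from h import *
for n in('top','scene'):
    s,p,d,c=grab(n); X=world(n,d,c,s); np.save(n+'X.npy',X)
    cv2.imwrite(f'pics/{n}1.png',p[...,::-1])
print(s)
E
```

```text
pics
{'t': 0.05, 'joints': array([-1.38057107e+00,  4.91550966e-01,  1.55940863e+00, -1.51116319e-05,
        1.09167923e+00, -1.05578588e-01]), 'qvel': array([ 0.00073365,  0.00047705,  0.0007418 ,  0.0001738 , -0.0019843 ,
       -0.00039507]), 'tau': array([ 2.13275474e-03, -6.14233017e+01, -2.58919287e+01,  6.95092021e-02,
        4.69844684e-02, -4.46865602e-05]), 'eef_pos': array([ 182.22261001, -597.82449912,  404.18103226]), 'tcp_rot': array([-3.14055089e+00, -9.69200513e-05,  2.95810771e-01]), 'ft_force': array([ 0.27028365, -0.77086476, -0.24953791]), 'moment': array([ 0.03425679, -0.05579701,  0.03284331]), 'grip_force': 0.0, 'opening': 1.0002367116993314}
```

View pics/top1.png

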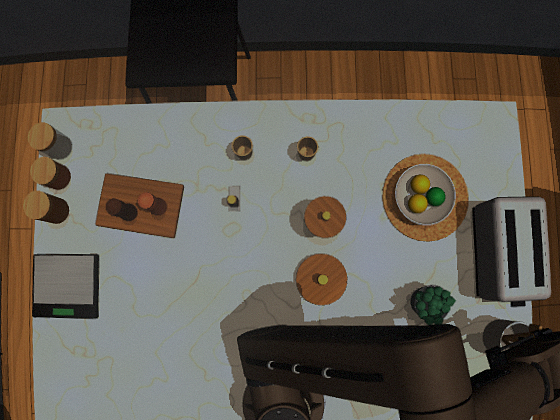

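View pics/scene1.png

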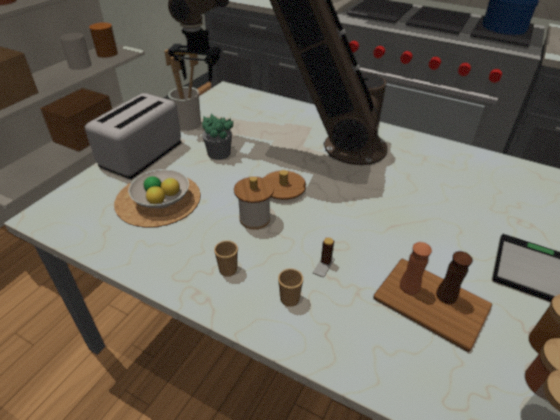

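Candidates for the lid are the discs at top (325,216), on the white canister, and at (320,279), lower. The lifter is at (233,200). I'll measure all of them and make one enlarged crop.

```bash
python3 - <<'E'
from h import *
X=np.load('topX.npy');p=np.load('top.npz')['p']
for v,u in((216,325),(216,310),(279,320),(279,303),(200,232),(188,234),(148,242),(148,306),(205,120),(200,145),(195,425),(215,326),(300,150),(305,432)): print(u,v,X[v,u].round())
hsv=cv2.cvtColor(p,cv2.COLOR_RGB2HSV)
from scipy import ndimage as N
def fit(m):
    q=X[m][:,:2]; (c,r)=cv2.minEnclosingCircle(q.astype(np.float32)); return np.round(c),round(r*2),len(q),X[m][:,2].mean().round(1), q.mean(0).round(1), np.ptp(q,axis=0).round()
Z=X[...,2]
for v,u in((216,325),(279,320)):
    z0=np.nanmedian(Z[v+8:v+14,u-4:u+5]); w=np.zeros_like(Z,bool); w[v-35:v+35,u-35:u+35]=1
    m=w&(abs(Z-z0)<6)&(hsv[...,1]>90); l,n=N.label(m); m=l==np.argmax(np.bincount(l.ravel())[1:])+1
    print('disc',z0,fit(m)); k=w&(Z>z0+25)&(Z<z0+45); print('knob',fit(k))
w=np.zeros_like(Z,bool); w[180:215,222:245]=1
print('lifter');print(fit(w&(Z>70)))
np.set_printoptions(linewidth=250); print(Z[182:216,225:243].round().astype(int))
a=cv2.resize(p[180:310,215:375,::-1],None,fx=4.5,fy=4.5,interpolation=2); cv2.imwrite('pics/crop1.png',np.clip(a*1.6,0,255).astype(np.uint8))
E
```

```text
325 216 [ 551. -127.  158.]
310 216 [555. -87. 126.]
320 279 [ 377. -115.   75.]
303 279 [377. -68.  30.]
232 200 [611. 138.  85.]
234 188 [662. 141.  -3.]
242 148 [787. 115.   7.]
306 148 [784. -87.   7.]
120 205 [589. 445. 172.]
145 200 [602. 372. 175.]
425 195 [nan nan nan]
326 215 [ 554. -130.  156.]
150 300 [317. 401.   8.]
432 305 [ 298. -422.  144.]
disc 122.26792743078033 (array([ 553., -129.]), 119, 1233, np.float64(122.9), array([ 553.4, -128.6]), array([115., 117.]))
knob (array([ 553., -129.]), 23, 59, np.float64(157.7), array([ 552.1, -128.5]), array([22., 20.]))
disc 25.812431636052338 (array([ 376., -123.]), 154, 1845, np.float64(26.3), array([ 376. , -122.4]), array([150., 152.]))
knob (array([ 376., -122.]), 31, 28, np.float64(65.8), array([ 377.8, -117.9]), array([29., 29.]))
lifter
(array([612., 140.]), 32, 87, np.float64(84.6), array([611.1, 139.8]), array([23., 26.]))
[[                   4                   -7                   -3                    4                    3                   -5                   -2                    0                   -2        
[... 12185 characters left out ...]
                    3                   -2                    6                    0                   -4
                    -1                   -3                   -1                    1                   -4                   -4                   -2]
 [                  -9                    0                    6                    0                    5                   -4                  -10                   -4                   -1                   -1                   -5
                     0                   -3                   -4                    2                    1                    1                    3]]<stdin>:15: RuntimeWarning: invalid value encountered in cast
```

View pics/crop1.png

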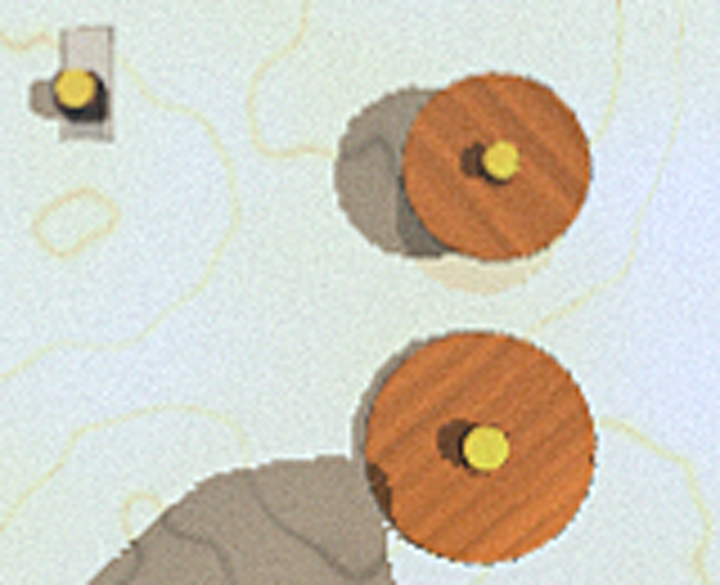

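The lid meant is the upper disc: 119 mm across, top at z≈124, axis at (553,-129). The lower disc at (320,279) is 152 mm across, so it is a decoy. The lifter is at (611,140) with its foot towards +x (yaw≈0). I'll prise from the -x side, which keeps tool yaw at 90° throughout.

Call:
{"op": "carry_out", "data": {"series": [[0.625,-0.581,0,-73.05,1],[0.625,-0.581,0,-73.05,1],[0.625,-0.581,0,-73.05,1],[0.625,-0.581,0,-73.05,1],[0.625,-0.581,0,-73.05,1],[0.625,-0.581,0,-73.05,1],[0.625,-0.581,0,-73.05,1],[0.625,-0.581,0,-73.05,1],[0.625,-0.581,0,-73.05,1],[0.625,-0.581,0,-73.05,1],[0.625,-0.581,0,-73.05,1],[0.625,-0.581,0,-73.05,1],[0.625,-0.581,0,-73.05,1],[0.625,-0.581,0,-73.05,1],[0.625,-0.581,0,-73.05,1],[0.625,-0.581,0,-73.05,1],[0.625,-0.581,0,-73.05,1],[0.625,-0.581,0,-73.05,1]]}}

```text
t: 2.35
eef_pos: [610.5, 139.2, 405.0]
tcp_rot: [3.141, 0.0, 1.57]
ft_force: [0.1, -0.4, -0.7]
opening: 0.997
grip_force: 0.0
```

```bash
python3 - <<'E'
from h import *
s,p,d,c=grab('wrist'); X=world('wrist',d,c,s); np.save('wristX.npy',X)
print(s['t'],s['eef_pos'],s['tcp_rot'],np.array(c['T_tool_cam']).round(2))
cv2.imwrite('pics/w1.png',p[...,::-1])
E
```

```text
2.35 [610.5103057  139.20693819 404.99826298] [3.14132679e+00 1.03052676e-04 1.56954015e+00] [[ 0.000e+00  9.600e-01  2.700e-01  7.402e+01]
 [ 1.000e+00 -0.000e+00 -0.000e+00  4.000e-02]
 [ 0.000e+00  2.700e-01 -9.600e-01  1.989e+01]
 [ 0.000e+00  0.000e+00  0.000e+00  1.000e+00]]
```

View pics/w1.png

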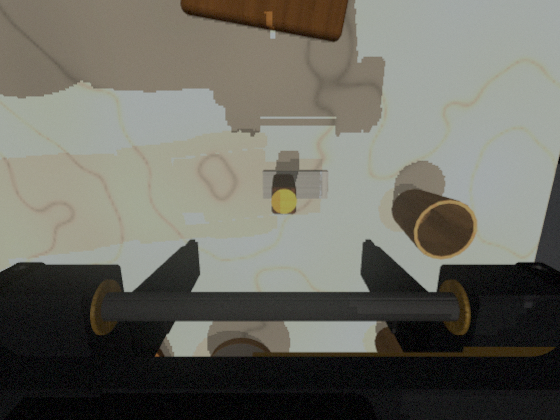

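The picture shows the lifter's brass disc at (284,202) and its foot from column 264 to 328, long end right (+x), and a tumbler at (443,228). I'll measure the lifter's pose.

```bash
python3 - <<'E'
from h import *
X=np.load('wristX.npy'); p=np.load('wrist.npz')['p']
w=np.zeros(X.shape[:2],bool); w[160:225,255:340]=1
m=w&(X[...,2]>80); q=X[m]; print('disc',q.mean(0).round(1),q.min(0).round(),q.max(0).round())
m=w&(X[...,2]>30)&(X[...,2]<75); q=X[m]; print('handle',len(q),q.min(0).round(),q.max(0).round())
for r in(180,192):
    g=p[r,255:340].astype(int).sum(1); print(r,g.tolist())
for c in (310,320):
    print(c,p[160:215,c].astype(int).sum(1).tolist())
# foot corners on z=4 plane
for u,v in((264,171),(328,171),(328,198),(264,198)): print(u,v,X[v,u].round(1))
E
```

```text
disc [613.9 141.7  87.4] [602. 127.  82.] [626. 154.  90.]
handle 157 [602. 151.  30.] [625. 155.  74.]
180 [455, 460, 459, 456, 458, 457, 459, 442, 422, 412, 410, 409, 414, 417, 411, 414, 417, 333, 203, 156, 154, 152, 157, 152, 165, 152, 170, 148, 152, 145, 158, 162, 154, 163, 150, 164, 148, 156, 158, 220, 245, 370, 410, 407, 407, 410, 408, 397, 410, 404, 404, 400, 407, 406, 410, 405, 408, 398, 408, 402, 405, 402, 401, 403, 395, 411, 422, 446, 454, 460, 456, 443, 448, 481, 491, 484, 493, 485, 486, 489, 494, 492, 493, 491, 486]
192 [465, 456, 459, 460, 464, 463, 464, 453, 431, 413, 410, 416, 408, 415, 409, 418, 330, 207, 181, 228, 318, 360, 370, 373, 377, 390, 395, 393, 397, 398, 387, 392, 391, 398, 391, 397, 400, 362, 270, 205, 181, 357, 415, 415, 416, 407, 408, 410, 410, 412, 407, 405, 400, 409, 411, 404, 405, 401, 408, 405, 402, 407, 402, 405, 414, 461, 431, 434, 460, 460, 451, 441, 465, 479, 485, 492, 489, 489, 485, 496, 497, 492, 490, 485, 490]
310 [464, 465, 459, 465, 459, 466, 455, 464, 454, 417, 296, 310, 396, 397, 395, 399, 409, 400, 405, 406, 405, 400, 404, 404, 410, 408, 406, 392, 396, 410, 406, 403, 404, 400, 395, 399, 402, 406, 414, 440, 432, 429, 447, 460, 461, 463, 465, 466, 465, 470, 463, 467, 468, 494, 491]
320 [415, 412, 413, 410, 415, 416, 430, 440, 448, 412, 295, 360, 467, 466, 443, 411, 424, 427, 435, 436, 411, 396, 397, 402, 416, 427, 448, 422, 425, 421, 435, 462, 461, 460, 452, 431, 457, 461, 456, 463, 465, 472, 483, 481, 483, 478, 481, 484, 477, 485, 481, 486, 480, 495, 492]
264 171 [591.4 157.2   3.1]
328 171 [669.8 156.5  -0.7]
328 198 [ 6.712e+02  1.226e+02 -3.000e-01]
264 198 [591.  123.9   4.8]
```

Lifter origin is at (614,140.5), yaw 0, and the sizes agree. Now I'll grip the handle at 50 mm height.

Call:
{"op": "carry_out", "data": {"series": [[0.001,0.0035,0.05,0,1],[0.001,0.0035,0.1,0,1],[0.001,0.0035,0.15,0,1],[0.001,0.0035,0.17,0,1],[0.001,0.0035,0.184,0,1],[0.001,0.0035,0.184,0,1],[0.001,0.0035,0.184,0,0],[0.001,0.0035,0.184,0,0],[0.001,0.0035,0.184,0,0],[0.001,0.0035,0.184,0,0],[0.001,0.0035,0.184,0,0],[0.001,0.0035,0.184,0,0],[0.001,0.0035,0.184,0,0],[0.001,0.0035,0.184,0,0]]}}

```text
t: 4.15
eef_pos: [614.2, 141.1, 220.7]
tcp_rot: [-3.142, 0.0, 1.571]
ft_force: [-0.5, 0.1, -0.7]
opening: 0.25
grip_force: 30.0
```

Call:
{"op": "carry_out", "data": {"series": [[0,0,-0.03,0,0],[0,-0.04,-0.07,0,0],[0,-0.08,-0.11,0,0],[0,-0.12,-0.13,0,0],[0,-0.16,-0.13,0,0],[-0.03,-0.201,-0.13,0,0],[-0.07,-0.201,-0.13,0,0],[-0.11,-0.201,-0.13,0,0],[-0.15,-0.201,-0.13,0,0],[-0.19,-0.201,-0.13,0,0],[-0.23,-0.201,-0.13,0,0],[-0.255,-0.201,-0.12,0,0],[-0.2695,-0.201,-0.11,0,0],[-0.2695,-0.201,-0.105,0,0],[-0.2695,-0.201,-0.105,0,0],[-0.2695,-0.201,-0.105,0,0]]}}

```text
t: 6.15
eef_pos: [413.3, -127.7, 325.9]
tcp_rot: [3.141, 0.0, 1.572]
ft_force: [0.0, -1.1, -1.1]
opening: 0.25
grip_force: 30.0
```

```bash
python3 - <<'E'
from h import *
s,p,d,c=grab('scene'); X=world('scene',d,c,s); np.save('sceneX.npy',X)
print(s['t'],s['eef_pos'],s['tcp_rot'])
cv2.imwrite('pics/s2.png',cv2.resize(p[120:240,180:340,::-1],None,fx=5,fy=5,interpolation=2))
Z=X[...,2]; hsv=cv2.cvtColor(p,cv2.COLOR_RGB2HSV)
w=np.zeros_like(Z,bool); w[170:210,225:280]=1
m=w&(Z>116)&(Z<132); q=X[m]; print('disc',len(q),q.min(0),q.max(0),cv2.minEnclosingCircle(q[:,:2].astype(np.float32)), np.median(q[:,2]))
s,p,d,c=grab('wrist'); cv2.imwrite('pics/w2.png',p[...,::-1]); np.save('wristX.npy',world('wrist',d,c,s))
E
```

```text
6.15 [ 413.26858854 -127.66598162  325.91087498] [3.14147352e+00 6.83025804e-05 1.57181707e+00]
disc 772 [ 492.73761728 -188.9222271   116.7586873 ] [616.47510787 -68.40417215 131.48083232] ((554.924560546875, -126.95445251464844), 62.40044021606445) 124.29927126094157
```

View pics/s2.png

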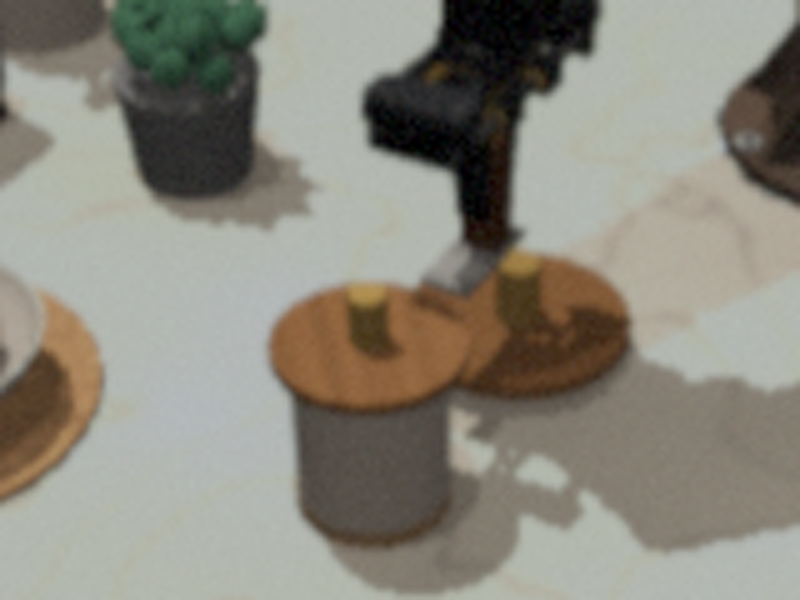

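View pics/w2.png

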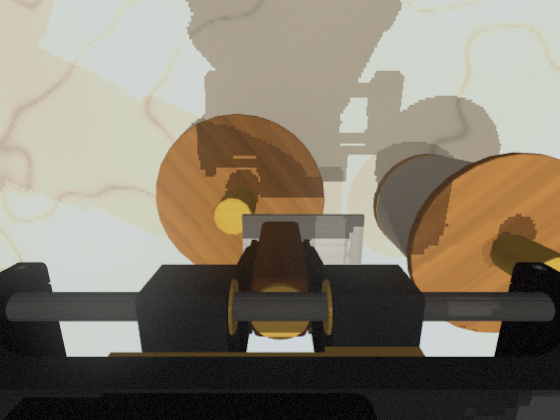

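The foot is level and points at the canister: tip edge at wrist (363,238), lid's near edge at about (410,250). I'll take their relative gap from the same depth picture.

```bash
python3 - <<'E'
from h import *
X=np.load('wristX.npy');Z=X[...,2]
w=np.zeros_like(Z,bool); w[213:300,240:370]=1
m=w&(Z>98)&(Z<118); q=X[m]; print('foot',len(q),np.percentile(q,[1,50,99],axis=0).round(1))
w[:]=0; w[150:340,400:560]=1
m=w&(Z>118)&(Z<131);q=X[m]; print('lid',len(q),np.percentile(q,[.5,50,99.5],axis=0).round(1))
# circle fit on left boundary
b=[]
for r in range(200,325,3):
    cs=np.where(m[r])[0]
    if len(cs): b.append(X[r,cs[:2]].mean(0))
b=np.array(b)
from scipy.optimize import least_squares as L
f=L(lambda t:np.hypot(b[:,0]-t[0],b[:,1]-t[1])-60,[553,-129],loss='soft_l1'); print(f.x,np.abs(f.fun).mean())
S=np.load('sceneX.npy');k=(S[...,2]>140)&(S[...,2]<165)&(np.hypot(S[...,0]-553,S[...,1]+128)<30);print('knob',S[k].min(0),S[k].max(0),np.median(S[k],axis=0))
E
```

```text
foot 3721 [[ 388.9 -144.8  105.5]
 [ 443.4 -122.2  109.5]
 [ 467.6 -111.5  116. ]]
lid 15941 [[ 495.3 -186.5  118.7]
 [ 536.8 -111.6  124.1]
 [ 583.3  -71.1  129.2]]
[ 555.01432377 -129.32811172] 0.29572549773478696
knob [ 545.35025449 -139.18412582  140.56854836] [ 568.8597016  -115.47596196  162.24396503] [ 560.81568908 -124.01841618  156.25959528]
```

Call:
{"op": "carry_out", "data": {"series": [[0,0.008,0,0,0],[0,0.016,0,0,0],[0,0.022,0,0,0],[0,0.028,0,0,0],[0,0.034,0,0,0],[0,0.034,0,0,0],[0,0.034,0,0,0]]}}

```text
t: 7.12
eef_pos: [447.1, -128.3, 325.7]
tcp_rot: [-3.141, -0.0, 1.571]
ft_force: [0.1, 0.6, -1.9]
opening: 0.247
grip_force: 30.0
```

Call:
{"op": "carry_out", "data": {"series": [[0,0,-0.001,0,0],[0,0,-0.002,0,0],[0,0,-0.003,0,0],[0,0,-0.004,0,0],[0,0,-0.005,0,0],[0,0,-0.006,0,0],[0,0,-0.006,0,0]]}}

```text
t: 8.0
eef_pos: [447.2, -128.4, 331.8]
tcp_rot: [3.142, 0.0, 1.571]
ft_force: [-0.5, -0.3, -2.4]
opening: 0.25
grip_force: 30.0
```

Call:
{"op": "carry_out", "data": {"series": [[0,0,-0.0015,0,0],[0,0,-0.003,0,0],[0,0,-0.0045,0,0],[0,0,-0.006,0,0],[0,0,-0.006,0,0]]}}

```text
t: 8.62
eef_pos: [447.1, -128.4, 338.1]
tcp_rot: [3.141, 0.0, 1.571]
ft_force: [-0.4, 0.5, -1.2]
opening: 0.253
grip_force: 30.0
```

```bash
cat > look.py <<'E'
from h import *
S0,p,d,c=grab('scene'); S=world('scene',d,c,S0)
def plane(S):
    k=(S[...,2]>112)&(S[...,2]<142)&(np.hypot(S[...,0]-554,S[...,1]+128)<55)&(np.hypot(S[...,0]-562,S[...,1]+128)>22); q=S[k]
    for _ in range(4):
        a,*_r=np.linalg.lstsq(np.c_[q[:,:2]-[554,-128],np.ones(len(q))],q[:,2],rcond=None); e=q[:,2]-np.c_[q[:,:2]-[554,-128],np.ones(len(q))]@a; q=q[abs(e)<2.5*e.std()]
    return a,len(q)
print(S0['t'],S0['eef_pos'],'slope x,y, centre top z',plane(S))
E
python3 - <<'E'
import look
print(look.plane(look.np.load('sceneX.npy')))
E
```

```text
8.625 [ 447.1254472  -128.41789192  338.12866599] slope x,y, centre top z (array([-6.73495871e-02, -1.86210312e-03,  1.27559460e+02]), 530)
(array([ 1.45639186e-03, -2.55724555e-03,  1.24480331e+02]), 492)
```

The lid has sprung: slope 0.067, and its edge is about 6 mm up. I'll raise another 7 mm and check.

Call:
{"op": "carry_out", "data": {"series": [[0,0,-0.0015,0,0],[0,0,-0.003,0,0],[0,0,-0.0045,0,0],[0,0,-0.006,0,0],[0,0,-0.007,0,0],[0,0,-0.007,0,0],[0,0,-0.007,0,0]]}}

```text
t: 9.55
eef_pos: [447.2, -128.4, 344.7]
tcp_rot: [-3.141, 0.0, 1.571]
ft_force: [0.8, -0.7, -1.9]
opening: 0.249
grip_force: 30.0
```

```bash
python3 look.py
```

```text
9.55 [ 447.17520016 -128.38749516  344.69155156] slope x,y, centre top z (array([-1.28238228e-01,  3.15411536e-04,  1.30626579e+02]), 564)
```

Lid's centre is 6 mm up and its edge about 13 mm. I'll lower, retract and take the lifter back.

Call:
{"op": "carry_out", "data": {"series": [[0,0,0.003,0,0],[0,0,0.006,0,0],[0,0,0.009,0,0],[0,0,0.012,0,0],[0,0,0.015,0,0],[0,0,0.017,0,0],[0,0,0.017,0,0],[0,-0.01,0.017,0,0],[0,-0.02,0.017,0,0],[0,-0.035,0.017,0,0],[0.02,-0.035,0.017,0,0],[0.06,-0.035,0.017,0,0],[0.1,-0.035,0.017,0,0],[0.14,-0.035,0.017,0,0],[0.18,0.005,0.017,0,0],[0.22,0.045,0.017,0,0],[0.25,0.085,0.017,0,0],[0.268,0.125,0.03,0,0],[0.268,0.153,0.05,0,0],[0.268,0.153,0.07,0,0]]}}

```text
t: 12.1
eef_pos: [601.0, 139.2, 273.8]
tcp_rot: [3.141, 0.0, 1.571]
ft_force: [-1.0, -0.4, -2.1]
opening: 0.255
grip_force: 30.0
```

```bash
python3 look.py
```

```text
12.1 [600.96939141 139.24895466 273.79919345] slope x,y, centre top z (array([-1.09342830e-01, -4.22147318e-03,  1.29698577e+02]), 559)
```

Call:
{"op": "carry_out", "data": {"series": [[0,0,0.02,0,0],[0,0,0.04,0,0],[0,0,0.048,0,0],[0,0,0.051,0,0],[0,0,0.053,0,0],[0,0,0.053,0,0],[0,0,0.053,0,0]]}}

```text
t: 13.02
eef_pos: [600.3, 139.6, 222.1]
tcp_rot: [3.141, 0.0, 1.571]
ft_force: [-0.5, -0.1, -2.2]
opening: 0.251
grip_force: 30.0
```

Call:
{"op": "carry_out", "data": {"series": [[0,0,0.001,0,0],[0,0,0.001,0,0],[0,0,0.001,0,0.8],[0,0,0.001,0,0.8],[0,0,0.001,0,0.8],[0,0,0.001,0,0.8],[0,0,0.001,0,0.8],[0,0,0.001,0,0.8],[0,0,-0.05,0,0.8],[0,0,-0.1,0,0.8],[0,0,-0.15,0,0.8],[0,0,-0.18,0,0.8]]}}

```text
t: 14.52
eef_pos: [600.0, 139.6, 404.4]
tcp_rot: [3.139, -0.0, 1.571]
ft_force: [0.6, -0.4, -0.2]
opening: 0.8
grip_force: 0.0
```

```bash
python3 - <<'E'
import look
from look import *
s,p,d,c=grab('wrist'); X=world('wrist',d,c,s); print(s['eef_pos'])
w=np.zeros(X.shape[:2],bool); w[160:235,230:360]=1
q=X[w&(X[...,2]>78)]; print('lifter disc',len(q),q.mean(0),q.max(0))
S=look.S; k=(S[...,2]>145)&(S[...,2]<175)&(np.hypot(S[...,0]-553,S[...,1]+128)<35); print('knob',np.percentile(S[k],[2,50,98],axis=0).round(1))
E
```

```text
14.525 [600.0037869  139.60772176 404.43931643] slope x,y, centre top z (array([-1.11232990e-01, -8.41871333e-03,  1.29716125e+02]), 546)
[600.25726071 139.68122772 407.63383345]
lifter disc 688 [599.98336397 140.27042526  87.0756896 ] [611.75472211 152.92611133  90.14862452]
knob [[ 552.2 -137.7  146. ]
 [ 564.5 -124.6  162.2]
 [ 572.  -116.5  167.4]]
```

The lifter stands at (600,140). The lid rests askew, slope 0.11 along x, knob at about (558,-128). Next I'll go above the knob.

Call:
{"op": "carry_out", "data": {"series": [[-0.05,-0.01,0,0,0.6],[-0.1,-0.02,0,0,0.6],[-0.15,-0.03,0,0,0.6],[-0.2,-0.04,0,0,0.6],[-0.25,-0.043,0,0,0.6],[-0.268,-0.043,0,0,0.6],[-0.268,-0.043,0,0,0.6],[-0.268,-0.043,0,0,0.6],[-0.268,-0.043,0,0,0.6]]}}

```text
t: 15.75
eef_pos: [557.3, -127.1, 401.7]
tcp_rot: [-3.141, -0.0, 1.572]
ft_force: [-1.0, -0.4, -0.1]
opening: 0.602
grip_force: 0.0
```

```bash
python3 - <<'E'
from h import *
s,p,d,c=grab('wrist'); X=world('wrist',d,c,s); print(s['eef_pos'])
cv2.imwrite('pics/w3.png',p[...,::-1])
k=(X[...,2]>155)&(X[...,2]<172)&(np.hypot(X[...,0]-553,X[...,1]+128)<35); print('knob top',k.sum(),np.percentile(X[k],[2,50,98],axis=0).round(1))
E
```

```text
[ 557.33630059 -127.10702341  401.65329426]
knob top 851 [[ 548.  -139.8  156.2]
 [ 558.9 -128.1  164.7]
 [ 569.9 -118.6  166.5]]
```

View pics/w3.png

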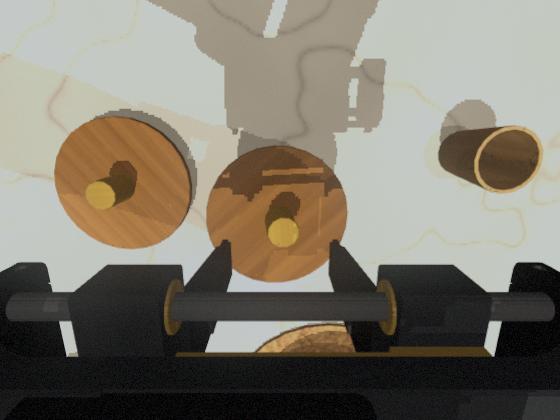

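The knob top at (284,232), world (559,-128.5,165), lies centred between the fingers. I'll descend and close gently.

Call:
{"op": "carry_out", "data": {"series": [[-0.0015,0.001,0.03,0,0.6],[-0.0015,0.001,0.05,0,0.6],[-0.0015,0.001,0.065,0,0.6],[-0.0015,0.001,0.0735,0,0.6],[-0.0015,0.001,0.0735,0,0.6],[-0.0015,0.001,0.0735,0,0.6]]}}

```text
t: 16.55
eef_pos: [558.3, -129.9, 328.8]
tcp_rot: [3.141, 0.0, 1.571]
ft_force: [-0.7, 0.0, 0.1]
opening: 0.601
grip_force: 0.0
```

Call:
{"op": "carry_out", "data": {"series": [[0,0,0,0,0],[0,0,0,0,0],[0,0,0,0,0],[0,0,0,0,0],[0,0,0,0,0],[0,0,0,0,0],[0,0,0,0,0]]}}

```text
t: 17.42
eef_pos: [558.1, -129.9, 328.1]
tcp_rot: [-3.141, -0.0, 1.571]
ft_force: [-1.2, -0.1, -1.0]
opening: 0.257
grip_force: 29.1
```

```bash
python3 look.py
```

```text
17.425 [ 558.11836415 -129.86711815  328.11429428] slope x,y, centre top z (array([-9.01125644e-02, -3.23197096e-03,  1.29300634e+02]), 468)
```

Call:
{"op": "carry_out", "data": {"series": [[0,0,-0.002,0,0],[0,0,-0.004,0,0],[0,0,-0.006,0,0],[0,0,-0.008,0,0],[0,0,-0.011,0,0],[0,0,-0.014,0,0],[0,0,-0.017,0,0],[0,0,-0.02,0,0],[0,0,-0.02,0,0]]}}

```text
t: 18.6
eef_pos: [558.2, -129.9, 348.5]
tcp_rot: [3.141, 0.0, 1.571]
ft_force: [-0.0, -0.8, -2.5]
opening: 0.253
grip_force: 29.4
```

```bash
sed -i 's/S\[...,2\]<142/S[...,2]<162/; s/S\[...,2\]>112/S[...,2]>125/' look.py; python3 look.py
```

```text
18.6 [ 558.21094697 -129.90413628  348.49292545] slope x,y, centre top z (array([-5.17697323e-02, -8.44532400e-03,  1.49119886e+02]), 467)
```

Call:
{"op": "carry_out", "data": {"series": [[0,0,-0.008,0,0],[0,0,-0.018,0,0],[0,0,-0.028,0,0],[0,0,-0.038,0,0],[0,0,-0.048,0,0],[0,0,-0.058,0,0],[0,0,-0.066,0,0],[0,0,-0.072,0,0],[0,0,-0.076,0,0],[0,0,-0.078,0,0],[0,0,-0.078,0,0],[0,0,-0.078,0,0],[0,0,-0.078,0,0],[0,0,-0.078,0,0]]}}

```text
t: 20.4
eef_pos: [558.2, -129.9, 426.1]
tcp_rot: [-3.141, 0.0, 1.571]
ft_force: [-0.7, -0.1, -2.0]
opening: 0.251
grip_force: 29.7
```

```bash
python3 - <<'E'
from h import *
s,p,d,c=grab('scene'); S=world('scene',d,c,s)
cv2.imwrite('pics/s3.png',cv2.resize(p[90:300,170:370,::-1],None,fx=2.8,fy=2.8,interpolation=2))
hsv=cv2.cvtColor(p,cv2.COLOR_RGB2HSV)
k=(S[...,2]>205)&(S[...,2]<245)&(np.hypot(S[...,0]-556,S[...,1]+129)<66)&(hsv[...,2]>60)&(hsv[...,1]>70)&(np.hypot(S[...,0]-556,S[...,1]+129)>25); q=S[k]
for _ in range(5):
    A=np.c_[q[:,:2]-[556,-129],np.ones(len(q))]; a=np.linalg.lstsq(A,q[:,2],rcond=None)[0]; e=q[:,2]-A@a; q=q[abs(e)<2.5*e.std()]
print(a,len(q),e.std(),np.percentile(q,[1,99],axis=0),s['eef_pos'])
E
```

```text
[-3.53530734e-02 -1.23902691e-02  2.26392934e+02] 598 1.3923246176985165 [[ 507.46193568 -184.13892974  221.46764362]
 [ 617.34950309  -71.53593279  229.6317505 ]] [ 558.21614865 -129.89207293  426.12696504]
```

View pics/s3.png

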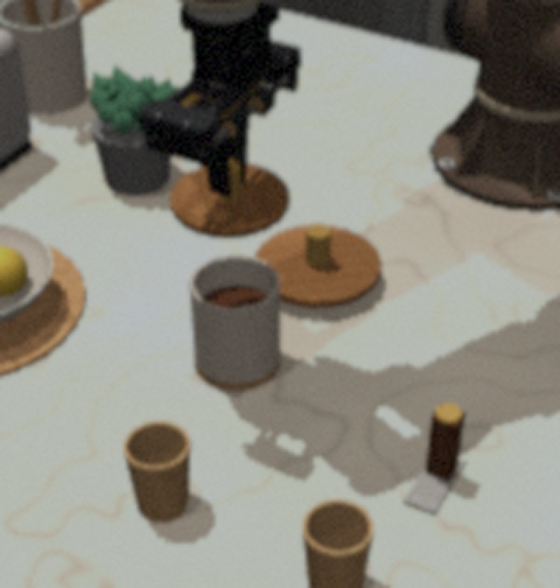

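The lid hangs in the fingers at z≈217 (102 mm above the rim), with a tilt of about 0.04. The canister is open, the lifter stands on the counter and the tumblers are in place. Handing in.

```bash
python3 -c "
from cell import env
print(env.job_done())"
```

```text
the job is handed in; nothing more can be done
None
```

I prised the lid loose with the lifter and put the lifter back standing on the counter. The lid is held still by its knob about 102 mm above the canister's rim, tilted about 0.04 rad; I handed the job in at about 20 s, and no verdict came back.

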